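# Sort out the breakfast stand

### The arm

A 6-joint arm with a two-finger parallel gripper is mounted at the origin on a cart in front of the work surface, level with it; the furniture and walls round the work are solid. World frame = base frame: x ahead of the robot, y to its left, z up, the work surface at z = 0. Lengths are in m, angles in degrees, forces in N, time in s.
With the tool pointing down it reaches from about 0.4 to 0.825 m from the base axis. Payload 7 kg.
Tool frame: the origin (TCP) lies on the centre line of the jaws, within the pads' length; the fingertips stand 19 mm ahead of it and the grasp point (between the pads) is the TCP; z points along the fingers, y is the line along which they close (so a half turn about z gives the same grasp; the last joint's range is limited). The gripper opens to 88 mm and grips with 3 to 60 N. Pads are 19 mm wide; open, the fingers measure 130 mm over their backs; the gripper's body (78 mm by 193 mm) begins 47 mm behind the grasp point.
Start: joints at [93.341, 20.546, 0.682, 0, -70.136, -16.507], TCP at [0.154, 0.657, 0.246] pointing down, gripper open.
Joint ranges: [-176.03, 176.03], [-82.01, 121.73], [-58.28, 71.71], [-173.87, 95.51], [-174.79, -0.11], [-173.66, 173.66]. Speed limits (degrees/s): [136.94, 136.94, 172.46, 180, 180, 180].

### API

Orientations are given as [roll, pitch, yaw] about the fixed x, y, z axes, in that order (R = Rz(yaw) Ry(pitch) Rx(roll)).
In Python, from plant import * gives the robot as it stands. The module is installed in compiled form; this text tells all that it offers.
- The arm moves only by the tool play_rows, never from a script. Its argument "deltas" is a list of rows, each a list of 6 numbers: the shift along the world's x, y, z scaled (see below), then the turn, a rotation vector about the world's x, y, z scaled (see below). A call has 1 to 10 rows; each row shifts and turns the commanded pose from where the row before left it; what a row does not reach is not made up. The controller multiplies each number of a shift by 800 mm and each number of a turn by 180 degrees. A row lasts 1/10 s, in which the tool goes at most 50 mm and 8.59 degrees, less where a joint would pass 70% of its speed; a pose out of reach is approached as far as the arm can. A call with a number of a shift or a turn outside -1 to 1 is refused whole. A call with a gripper value outside its range is refused whole. "gripper" is the gripper command: -1 is shut, 1 is fully open, values between are in proportion, set as the call begins (left out, the last holds). The fingers move at their own pace and stop on an object; the grip force is fixed at half the most. Time passes only in rows, so rows that do not move let the fingers close. It gives the time, the measured TCP pose, the force, the opening and the grip force at its end, in the units of the state.
- get_obs(): the state, without advancing time (a new reading comes with each control period).
- snapshot(name): name is "scene" or "side" or "wrist"; returns (picture, depth): 384x512x3 uint8, blue, green, red; 384x512 float32, m along the optical axis (not along the pixel's ray), 0 where there is no reading.
- camera_model(name): a dict with "fx", "fy", "cx", "cy" (pixels), "world_to_cam" (4x4, takes a point from world to camera coordinates). Camera axes: x right, y down, z forward; pixel columns grow to the right and rows downward; lengths in m; the calibration is good to about 2 mm. A picture is of the moment at which its call begins: read the wrist's pose just before it. camera_model takes no time and is no camera call; for the wrist camera it gives the pose at the moment of the call.
- close_job(): hands the job in; it is judged then, once.
The state is a dict: "clock": time; "joint_pos": joint angles; "qvel": joint speeds; "tau": joint torques, N m; "tool_pos": TCP position; "orientation": TCP orientation; "force": force on the tool from outside, world axes, zero at the start; "moment": the same for the moment, N m; "opening": finger opening in m; "gripper_force": force on a finger pad.
Only numpy, scipy, OpenCV 4.12 (cv2) and the standard library are available. Lean on these libraries where they do the work, as an engineer would, in place of code of your own. Each camera call takes 0.05 s, during which the arm holds its last target. There are 200 camera calls.

### The job

The honey jar, tea tin, spice jar and salt shaker in the oak breakfast stand have been put back in one another's places, so that some stand proud and some wobble. Put each into the well cut for its own shape and size, upright and fully down on the floor of the well; you may park things on the bare cork coaster at the end of the stand while you change them round. Do not tip any of them over, and leave the pepper mill where it stands.

Things in the scene. Friction and masses are not known exactly. Their poses are not given: they have to be found in the camera images.
- honey_jar: Round glass jar of honey with a dark lid, 66 mm across (64 to 68, slightly faceted), 99 mm tall, straight up to 70 mm and a little narrower above to the lid (64 mm across, the top 11 mm; it grips well), 0.42 kg, loose. Origin: centre of its underside; z up along its axis. At the start it stands proud on top of the block with the smallest well.
- tea_tin: Oblong tea tin with a green lattice pattern, 51 x 80 mm and 112 mm tall, 0.16 kg, its lid fixed shut; loose. Origin: centre of its underside, z up. Its 80 mm long side lies along its y axis turned by +0.14 rad (counter-clockwise seen from above), its 51 mm side square to that. At the start it stands proud, crosswise, on top of the block for the spice jar.
- spice_jar: Slim round spice jar with a green cap, diameter 46 mm, 106 mm tall, straight up to 74 mm (the cap, 45 mm across, is the top 20 mm), 0.11 kg, loose. Origin: centre of its underside, z up. At the start it stands loosely in the honey jar's or the tea tin's well.
- salt_shaker: Small round salt shaker, pale body with a steel cap, diameter 31 mm (straight up to 28 mm; domed cap 27 mm across above), 42 mm tall, 0.09 kg, loose. Origin: centre of its underside, z up. At the start it stands loosely in the other of those two wells.
- honey_block: Fixed oak block, 110 (its x) x 96 (its y) x 24 mm high, in the row of four in the tray; origin centre of its underside, 6 mm above the worktop, z up. Well in the middle of its top, 12 mm deep (floor 12 mm, rim 24 mm above the origin), round, 74 mm across at the floor and 10 mm more at the rim (walls taper evenly). The honey jar's place. The blocks stand side by side along y, 98 mm apart centre to centre, in an order that changes.
- tin_block: Fixed oak block, 110 (its x) x 96 (its y) x 24 mm high, in the row of four in the tray; origin centre of its underside, 6 mm above the worktop, z up. Well in the middle of its top, 12 mm deep (floor 12 mm, rim 24 mm above the origin), oblong, 86 mm along the block's x by 58 mm along its y at the floor and 10 mm more at the rim (walls taper evenly). The tea tin's place, either way round.
- spice_block: Fixed oak block, 110 (its x) x 96 (its y) x 24 mm high, in the row of four in the tray; origin centre of its underside, 6 mm above the worktop, z up. Well in the middle of its top, 12 mm deep (floor 12 mm, rim 24 mm above the origin), round, 53 mm across at the floor and 10 mm more at the rim (walls taper evenly). The spice jar's place.
- shaker_block: Fixed oak block, 110 (its x) x 96 (its y) x 24 mm high, in the row of four in the tray; origin centre of its underside, 6 mm above the worktop, z up. Well in the middle of its top, 12 mm deep (floor 12 mm, rim 24 mm above the origin), round, 37 mm across at the floor and 10 mm more at the rim (walls taper evenly). The salt shaker's place.
- coaster: Bare round cork coaster, diameter 108 mm, 6 mm thick, fixed on the worktop (z = 0) beyond one end of the tray, about 0.28 m from its middle: the free spot to park something on. (The tray is oak, 410 x 124 mm, rim 18 mm high, with a brass bow at each end reaching 222 mm from its middle.) Origin: centre of its underside.
- pepper_mill: Turned wooden pepper mill, diameter 58 mm, 130 mm tall, standing loose on the worktop beyond the other end of the tray. Not part of the job: it stays where it is. Origin: centre of its underside, z up.
Mind the look-alikes: they are no part of the job. What is shaped like the honey_jar but blue or turquoise is not meant.

How it is judged (in metres and radians):
At the end, for the whole second after the job is handed in: Honey jar, tea tin, spice jar and salt shaker each stand in the well of their own block: centre within 9 mm of the block's centre, underside 8 to 16 mm above the block's underside (the well's floor is at 12 mm), upright within 0.08 rad, and at rest (horizontal distance between honey_jar and honey_block below 0.009 m and z of honey_jar in the frame of honey_block between 0.008 and 0.016 m and angle between each of honey_jar, tea_tin, spice_jar, salt_shaker's own z axis and vertical below 0.08 rad and linear speed of each of honey_jar, tea_tin, spice_jar, salt_shaker below 0.02 m/s and horizontal distance between tea_tin and tin_block below 0.009 m and z of tea_tin in the frame of tin_block between 0.008 and 0.016 m and horizontal distance between spice_jar and spice_block below 0.009 m and z of spice_jar in the frame of spice_block between 0.008 and 0.016 m and horizontal distance between salt_shaker and shaker_block below 0.009 m and z of salt_shaker in the frame of shaker_block between 0.008 and 0.016 m); the robot touches nothing.
It fails at once if the pepper mill is moved more than 30 mm (distance of pepper_mill from where it was at the start of the episode above 0.03 m).
It fails at once if the honey jar is tipped over (angle between honey_jar's own z axis and vertical above 0.8 rad).
It fails at once if the tea tin is tipped over (angle between tea_tin's own z axis and vertical above 0.8 rad).
It fails at once if the spice jar is tipped over (angle between spice_jar's own z axis and vertical above 0.8 rad).
It fails at once if the salt shaker is tipped over (angle between salt_shaker's own z axis and vertical above 0.8 rad).
It also fails if it takes over 136 s, if anything falls off the work surface, if the arm or the gripper's body presses on something with over 40 N, if the wrist force passes 120 N, or if a joint passes its speed limit or range.

## Working session

There is one attempt and no reset: what is moved stays moved. The work goes in short steps, Python scripts to look and compute and a tool call to move; the robot and the scene stay as the last step left them, time stands still between calls to the robot, and variables do not carry over. Pictures are saved under pics/ and viewed, at most 14 in all, crops included, and the job is handed in when it is done.

Besides the shell and the picture viewer there is one more tool, called after "Call:" in YAML: its name, and indented under it one key for each argument. play_rows: Moves the arm, as the interface text tells. Its arguments: {"type":"object","properties":{"deltas":{"type":"array","items":{"type":"array","items":{"type":"number","minimum":-1,"maximum":1}}},"gripper":{"type":"number"}},"required":["deltas"]}

```bash
mkdir -p pics; cat > h.py <<'E'
from plant import *
import numpy as np, cv2
def snap(n,f):
    m=camera_model(n); p,d=snapshot(n); cv2.imwrite(f'pics/{f}.png',p); np.savez(f'{f}.npz',d=d,p=p,K=[m['fx'],m['fy'],m['cx'],m['cy']],T=np.array(m['world_to_cam'])); return p,d
def cloud(f):
    z=np.load(f+'.npz'); d=z['d']; fx,fy,cx,cy=z['K']; v,u=np.mgrid[:384,:512]
    P=np.stack([(u-cx)/fx*d,(v-cy)/fy*d,d],-1); T=np.linalg.inv(z['T'])
    W=P@T[:3,:3].T+T[:3,3]; W[d==0]=np.nan; return W,z['p']
E
python3 - <<'E'
from h import *
a,_=snap('scene','s0'); b,_=snap('side','d0'); snap('wrist','w0')
print(get_obs())
for f in ['s0','d0','w0']:
    W,p=cloud(f); print(f,np.linalg.inv(np.load(f+'.npz')['T'])[:3,3])
E
```

```text
{'clock': 0.15, 'joint_pos': array([ 9.33401853e+01,  2.05824885e+01,  6.47923112e-01, -1.37560718e-02,
       -7.01362595e+01, -1.65089625e+01]), 'qvel': array([ 0.05216772, -0.02024501,  0.1159477 ,  0.11888262,  0.06385086,
       -0.01973722]), 'tau': array([-2.19297741e-03, -5.83272922e+01,  2.93292654e+01,  7.00115472e+00,
        8.85781017e-03, -9.73844681e-05]), 'tool_pos': array([0.15370452, 0.65693006, 0.24485117]), 'orientation': array([ 1.79928420e+02, -7.72738690e-03, -1.31734545e+01]), 'force': array([-0.74014242, -0.73156942,  0.12339732]), 'moment': array([-0.06526147, -0.04215019,  0.06948751]), 'gripper_force': 0.0, 'opening': 0.0876859151300828}
s0 [-0.37432185 -0.46422923  1.26351371]
d0 [ 0.00602569 -1.06131751  1.05942228]
w0 [0.23020543 0.63887993 0.38386666]
```

View pics/s0.png

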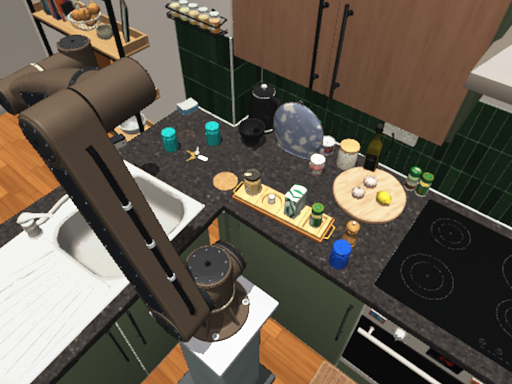

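View pics/d0.png

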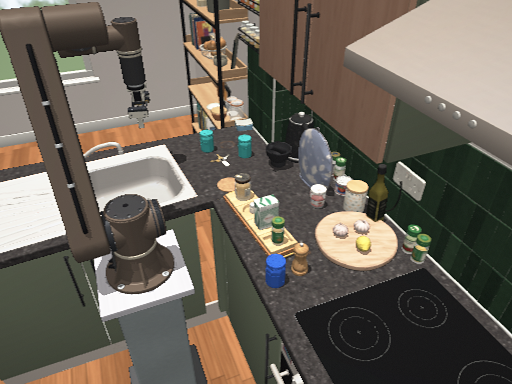

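The scene picture shows the row from the coaster at (225,181): honey jar (252,182), salt shaker (271,200), tea tin (295,200), spice jar (317,215), mill (352,232). The blue jar at (340,254) is a look-alike. The side view agrees.

```bash
python3 - <<'E'
from h import *
W,p=cloud('s0')
for n,(u,v) in dict(coaster=(225,181),honey=(253,174),shaker=(270,196),tin=(297,192),spice=(317,208),mill=(352,224),blue=(340,245),endtray=(325,232)).items(): print(n,W[v,u].round(3))
cv2.imwrite('pics/c0.png',cv2.resize(p[150:280,205:375],None,fx=4.4,fy=4.4,interpolation=cv2.INTER_CUBIC))
m=(W[...,2]>.02)&(W[...,2]<.04)&(W[...,0]>.3)&(W[...,0]<.8)&(abs(W[...,1])<.4)
q=p.astype(int); m&=(q[...,2]-q[...,0]>70)
pts=W[m][:,:2].astype(np.float32); print(len(pts),cv2.minAreaRect(pts))
E
```

```text
coaster [0.451 0.35  0.002]
honey [0.468 0.209 0.127]
shaker [0.464 0.117 0.064]
tin [0.488 0.012 0.143]
spice [ 0.485 -0.083  0.125]
mill [ 0.506 -0.219  0.12 ]
blue [ 0.415 -0.226  0.099]
endtray [ 0.488 -0.134  0.014]
2197 ((0.6102823615074158, -0.028998613357543945), (0.37590864300727844, 0.612421989440918), 5.856021881103516)
```

View pics/c0.png

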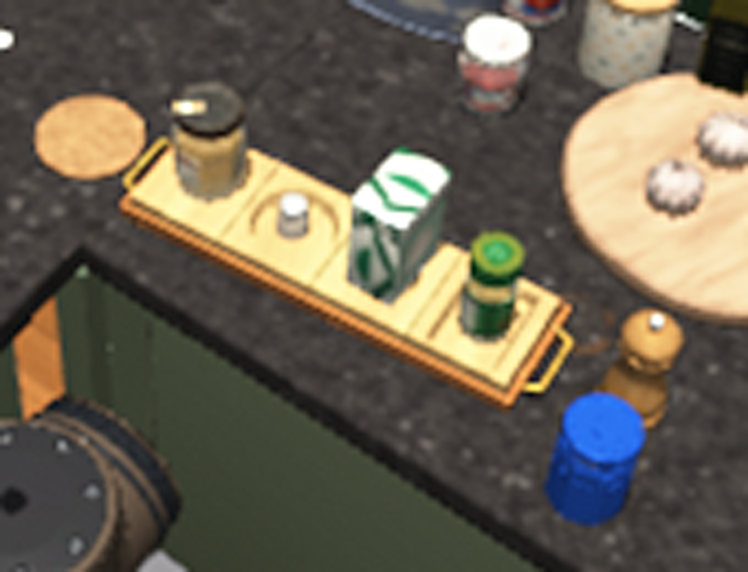

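The crop shows the shaker in the round well (honey block) at (293,215), the spice jar in the oblong well (tin block) at (490,320), the tin on the spice block and the honey jar on the shaker block. That makes two swaps. Next I'll look from above with the wrist camera.

Call:
play_rows:
  deltas:
    - [0.0304,-0.0497,0.0168,0,0,-0.0314]
    - [0.0304,-0.0497,0.0168,0,0,-0.0314]
    - [0.0304,-0.0497,0.0168,0,0,-0.0314]
    - [0.0304,-0.0497,0.0168,0,0,-0.0314]
    - [0.0304,-0.0497,0.0168,0,0,-0.0314]
    - [0.0304,-0.0497,0.0168,0,0,-0.0314]
    - [0.0304,-0.0497,0.0168,0,0,-0.0314]

```text
clock: 0.85
tool_pos: [0.3245, 0.377, 0.3402]
orientation: [-180.0, 0.0, -52.9]
force: [1.3, -0.0, 0.3]
opening: 0.0877
gripper_force: 0.0
```

Call:
play_rows:
  deltas:
    - [0.0304,-0.0497,0.0168,0,0,-0.0314]
    - [0.0304,-0.0497,0.0168,0,0,-0.0314]
    - [0.0304,-0.0497,0.0168,0,0,-0.0314]
    - [0.0304,-0.0497,0.0168,0,0,-0.0314]
    - [0.0304,-0.0497,0.0168,0,0,-0.0314]
    - [0.0304,-0.0497,0.0168,0,0,-0.0314]
    - [0,0,0,0,0,0]
    - [0,0,0,0,0,0]
    - [0,0,0,0,0,0]

```text
clock: 1.75
tool_pos: [0.4695, 0.1407, 0.4197]
orientation: [179.9, -0.0, -86.6]
force: [-0.4, -0.4, -0.2]
opening: 0.0872
gripper_force: 0.0
```

```bash
python3 - <<'E'
from h import *
o=get_obs(); print(o['joint_pos'].round(1),o['tool_pos'].round(4),o['orientation'].round(2))
snap('wrist','w1'); print(np.load('w1.npz')['K'], np.linalg.inv(np.load('w1.npz')['T']).round(3))
E
```

```text
[ 39.7  -1.1  -3.8  -0.  -87.4 -36.3] [0.4695 0.1407 0.4197] [179.95  -0.   -86.6 ]
[322.59900593 322.59900593 252.91672099 194.80077865] [[-0.998 -0.058 -0.018  0.474]
 [-0.061  0.955  0.289  0.062]
 [ 0.001  0.29  -0.957  0.559]
 [ 0.     0.     0.     1.   ]]
```

View pics/w1.png

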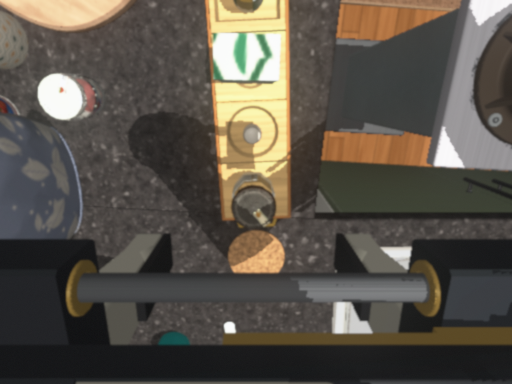

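Wrist view from above: honey jar lid (253,205), shaker (252,134), tin top (246,57) with its long side across the tray, coaster (256,255). One more picture further along, then fit.

Call:
play_rows:
  deltas:
    - [0,-0.0625,0,0,0,0]
    - [0,-0.0625,0,0,0,0]
    - [0,-0.0625,0,0,0,0]
    - [0,0,0,0,0,0]
    - [0,0,0,0,0,0]
    - [0,0,0,0,0,0]

```text
clock: 2.4
tool_pos: [0.4699, -0.0084, 0.42]
orientation: [180.0, 0.0, -86.5]
force: [0.1, 1.4, 0.4]
opening: 0.0878
gripper_force: 0.0
```

```bash
cat > fit.py <<'E'
from h import *
import sys
def circ(x): 
    c,r=cv2.minEnclosingCircle(x.astype(np.float32)); return np.round([*c,r],4), np.median(x,0).round(4), len(x)
def run(f):
    W,p=cloud(f); 
    X=W[...,0];Y=W[...,1];Z=W[...,2]
    def at(x,y,r,z0,z1):
        m=(np.hypot(X-x,Y-y)<r)&(Z>z0)&(Z<z1); return W[m]
    for n,(x,y,r,z0,z1) in dict(honey=(.468,.209,.045,.123,.136),shaker=(.475,.117,.025,.045,.064),tin=(.488,.012,.055,.136,.15),spice=(.485,-.083,.035,.115,.131),mill=(.506,-.219,.04,.1,.15),coaster=(.451,.35,.06,.004,.012)).items():
        q=at(x,y,r,z0,z1)
        if len(q)<20: print(n,len(q)); continue
        print(n,circ(q[:,:2]),'z',np.median(q[:,2]).round(4), cv2.minAreaRect(q[:,:2].astype(np.float32)) if n=='tin' else '')
    m=(Z>.024)&(Z<.036)&(abs(X-.48)<.08)&(abs(Y-.06)<.23)
    print('tray',cv2.minAreaRect(W[m][:,:2].astype(np.float32)),m.sum(),np.median(Z[m]))
if __name__=='__main__':
    for f in sys.argv[1:]: print(f); run(f)
E
python3 - <<'E'
from h import *
p,d=snap('wrist','w2')
o=get_obs(); print(o['tool_pos'],o['orientation'])
E
python3 fit.py s0 w1 w2
```

```text
[ 0.46992859 -0.0081824   0.42006352] [ 1.79982073e+02  7.16525679e-03 -8.65070628e+01]
s0
honey (array([0.4654, 0.2058, 0.0344]), array([0.4638, 0.2069]), 154) z 0.1283 
shaker (array([0.468 , 0.1132, 0.0154]), array([0.4663, 0.1111]), 35) z 0.0563 
tin (array([0.4855, 0.0131, 0.0473]), array([0.4818, 0.0114]), 237) z 0.1423 ((0.4846876263618469, 0.013504017144441605), (0.08588653057813644, 0.05369871109724045), 2.457306146621704)
spice (array([ 0.4884, -0.0836,  0.0231]), array([ 0.4872, -0.0848]), 103) z 0.1239 
mill (array([ 0.5083, -0.224 ,  0.0254]), array([ 0.5024, -0.2269]), 135) z 0.1152 
coaster (array([0.4499, 0.3461, 0.0548]), array([0.4491, 0.3427]), 239) z 0.0068 
tray ((0.4734783470630646, 0.06324708461761475), (0.12083760648965836, 0.3918132483959198), 5.7918195724487305) 1093 0.029773841798401923
w1
honey (array([0.4649, 0.211 , 0.0319]), array([0.4651, 0.2098]), 1515) z 0.1281 
shaker (array([0.4731, 0.1173, 0.014 ]), array([0.4729, 0.1164]), 250) z 0.0582 
tin (array([0.4858, 0.0163, 0.0467]), array([0.4854, 0.0155]), 3110) z 0.1423 ((0.48542216420173645, 0.0159850
[... 354 characters left out ...]
), array([0.4638, 0.2266]), 425) z 0.1281 
shaker (array([0.4727, 0.1165, 0.0133]), array([0.4726, 0.1137]), 210) z 0.0577 
tin (array([0.4852, 0.0156, 0.0468]), array([0.4852, 0.0145]), 2301) z 0.1422 ((0.48536035418510437, 0.015810266137123108), (0.07946913689374924, 0.052045270800590515), 2.3655388355255127)
spice (array([ 0.49  , -0.0804,  0.0227]), array([ 0.4903, -0.0812]), 952) z 0.1234 
mill (array([ 0.5081, -0.2005,  0.0131]), array([ 0.508 , -0.1985]), 72) z 0.108 
coaster (array([0.4516, 0.3499, 0.0537]), array([0.4469, 0.3505]), 1017) z 0.0058 
tray ((0.4794464707374573, 0.04758511483669281), (0.11023741960525513, 0.35213029384613037), 5.936853408813477) 6089 0.029676292472727406
```

View pics/w2.png

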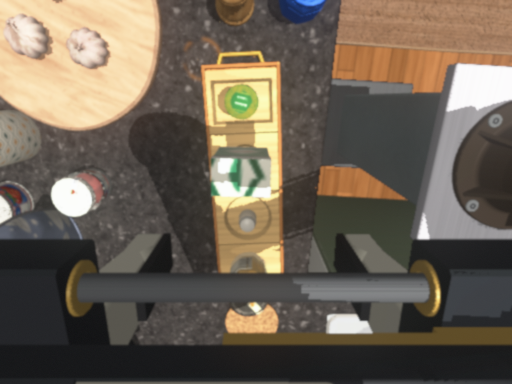

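Fits agree: the tray is turned by 5.85° and centred at (.4777,.0665). Block centres: shaker (.4626,.2127), honey (.4727,.1152), spice (.4827,.0178), tin (.4928,-.0797). Coaster (.4516,.3498). Object tops sit at the expected heights. Moving to the honey jar first.

Call:
play_rows:
  deltas:
    - [-0.00125,0.0547,-0.025,0,0,0.013]
    - [-0.00125,0.0547,-0.025,0,0,0]
    - [-0.00125,0.0547,-0.025,0,0,0]
    - [-0.00125,0.0547,-0.025,0,0,0]
    - [-0.00125,0.0547,-0.025,0,0,0]
    - [0,0,-0.05,0,0,0]
    - [0,0,-0.05,0,0,0]
    - [0,0,-0.05,0,0,0]
    - [0,0,0,0,0,0]
    - [0,0,0,0,0,0]
  gripper: 1

```text
clock: 3.45
tool_pos: [0.4649, 0.2102, 0.2009]
orientation: [180.0, -0.1, -84.2]
force: [0.1, -0.1, 0.7]
opening: 0.0879
gripper_force: 0.0
```

Call:
play_rows:
  deltas:
    - [0,0,-0.026,0,0,0]
    - [0,0,-0.026,0,0,0]
    - [0,0,-0.026,0,0,0]
    - [0,0,-0.026,0,0,0]
    - [0,0,0,0,0,0]
    - [0,0,0,0,0,0]

```text
clock: 4.05
tool_pos: [0.4661, 0.2103, 0.1192]
orientation: [-179.9, 0.1, -84.2]
force: [-0.9, 0.1, 0.3]
opening: 0.0875
gripper_force: 0.0
```

Call:
play_rows:
  deltas:
    - [0,0,0,0,0,0]
    - [0,0,0,0,0,0]
    - [0,0,0,0,0,0]
    - [0,0,0,0,0,0]
    - [0,0,0,0,0,0]
    - [0,0,0,0,0,0]
    - [0,0,0,0,0,0]
    - [0,0,0,0,0,0]
  gripper: -1

```text
clock: 4.85
tool_pos: [0.4651, 0.2093, 0.1177]
orientation: [-180.0, 0.0, -84.3]
force: [-3.3, -0.4, 6.7]
opening: 0.0632
gripper_force: 30.0
```

Call:
play_rows:
  deltas:
    - [0,0,0.0125,0,0,0]
    - [0,0,0.025,0,0,0]
    - [0,0,0.025,0,0,0]
    - [0,0,0,0,0,0]
    - [0,0,0,0,0,0]

```text
clock: 5.35
tool_pos: [0.4645, 0.209, 0.1668]
orientation: [180.0, 0.0, -84.3]
force: [0.1, -0.5, -5.9]
opening: 0.0635
gripper_force: 30.0
```

Call:
play_rows:
  deltas:
    - [-0.004,0.044,0,0,0,0]
    - [-0.004,0.044,0,0,0,0]
    - [-0.004,0.044,0,0,0,0]
    - [-0.004,0.044,0,0,0,0]
    - [0,0,-0.035,0,0,0]
    - [0,0,-0.03,0,0,0]
    - [0,0,-0.015,0,0,0]
    - [0,0,-0.006,0,0,0]
    - [0,0,0,0,0,0]
    - [0,0,0,0,0,0]

```text
clock: 6.35
tool_pos: [0.4527, 0.3502, 0.0991]
orientation: [-179.9, 0.0, -84.3]
force: [-0.2, -0.4, -4.3]
opening: 0.0635
gripper_force: 30.0
```

Call:
play_rows:
  deltas:
    - [0,0,-0.0025,0,0,0]
    - [0,0,-0.0025,0,0,0]
    - [0,0,0,0,0,0]
    - [0,0,0,0,0,0]

```text
clock: 6.75
tool_pos: [0.4522, 0.35, 0.0945]
orientation: [-180.0, 0.0, -84.3]
force: [0.6, 0.3, -4.3]
opening: 0.0634
gripper_force: 30.0
```

Call:
play_rows:
  deltas:
    - [0,0,0,0,0,0]
    - [0,0,0,0,0,0]
    - [0,0,0,0,0,0]
    - [0,0,0,0,0,0]
    - [0,0,0.03,0,0,0]
    - [0,0,0.05,0,0,0]
    - [0,0,0.06,0,0,0]
    - [0,0,0,0,0,0]
  gripper: 1

```text
clock: 7.55
tool_pos: [0.4548, 0.3526, 0.2135]
orientation: [-179.5, 0.4, -84.2]
force: [0.3, 0.1, -0.1]
opening: 0.0878
gripper_force: 0.0
```

```bash
python3 - <<'E'
from h import *
snap('wrist','w3');snap('scene','s3'); o=get_obs(); print(o['tool_pos'].round(4))
for f in ['w3','s3']:
    W,p=cloud(f);m=(np.hypot(W[...,0]-.4516,W[...,1]-.35)<.06)&(W[...,2]>.09)&(W[...,2]<.115);q=W[m]
    if len(q)>9: print(f,len(q),cv2.minEnclosingCircle(q[:,:2].astype(np.float32)),np.median(q[:,2]))
E
python3 fit.py w3
```

```text
[0.4525 0.3506 0.2079]
w3 4727 ((0.4518929123878479, 0.35133570432662964), 0.03225153684616089) 0.10420334622038635
s3 160 ((0.452979177236557, 0.3462314307689667), 0.034461650997400284) 0.10381208980027012
w3
honey 0
shaker 0
tin 0
spice 0
mill 0
coaster (array([0.4515, 0.3509, 0.0539]), array([0.4553, 0.3236]), 2965) z 0.0059 
tray ((0.4607318341732025, 0.22614581882953644), (0.11036261916160583, 0.06877439469099045), 5.831630706787109) 8056 0.029863701020011874
```

Call:
play_rows:
  deltas:
    - [0.0051,-0.0585,0,0,0,0]
    - [0.0051,-0.0585,0,0,0,0]
    - [0.0051,-0.0585,0,0,0,0]
    - [0.0051,-0.0585,0,0,0,0]
    - [0.0051,-0.0585,0,0,0,0]
    - [0,0,-0.05,0,0,0]
    - [0,0,-0.05,0,0,0]
    - [0,0,-0.04,0,0,0]
    - [0,0,0,0,0,0]
    - [0,0,0,0,0,0]
  gripper: 0.4

```text
clock: 8.65
tool_pos: [0.4723, 0.1157, 0.094]
orientation: [179.9, -0.1, -84.3]
force: [-0.4, 0.3, 0.4]
opening: 0.0614
gripper_force: 0.0
```

Call:
play_rows:
  deltas:
    - [0,0.001,-0.02,0,0,0]
    - [0,0,-0.02,0,0,0]
    - [0,0,-0.0125,0,0,0]
    - [0,0,0,0,0,0]
    - [0,0,0,0,0,0]

```text
clock: 9.15
tool_pos: [0.4731, 0.1172, 0.0532]
orientation: [-179.9, 0.0, -84.3]
force: [0.5, 0.3, -0.5]
opening: 0.0614
gripper_force: 0.0
```

Call:
play_rows:
  deltas:
    - [0,0,0,0,0,0]
    - [0,0,0,0,0,0]
    - [0,0,0,0,0,0]
    - [0,0,0,0,0,0]
    - [0,0,0,0,0,0]
    - [0,0,0,0,0,0]
    - [0,0,0,0,0,0]
  gripper: -1

```text
clock: 9.85
tool_pos: [0.4726, 0.1168, 0.0524]
orientation: [-180.0, 0.0, -84.3]
force: [-1.2, 0.3, 2.9]
opening: 0.0303
gripper_force: 30.0
```

Call:
play_rows:
  deltas:
    - [0,0,0.0125,0,0,0]
    - [0,0,0.025,0,0,0]
    - [0,0,0.025,0,0,0]
    - [0,0,0,0,0,0]
    - [0,0,0,0,0,0]

```text
clock: 10.35
tool_pos: [0.4726, 0.1169, 0.1029]
orientation: [-179.9, 0.0, -84.3]
force: [0.5, 0.3, -1.1]
opening: 0.0302
gripper_force: 30.0
```

Call:
play_rows:
  deltas:
    - [-0.0042,0.04,0,0,0,0]
    - [-0.0042,0.04,0,0,0,0]
    - [-0.0042,0.04,0,0,0,0]
    - [0,0,-0.03,0,0,0]
    - [0,0,-0.012,0,0,0]
    - [0,0,0,0,0,0]
    - [0,0,0,0,0,0]
    - [0,0,0,0,0,0]

```text
clock: 11.15
tool_pos: [0.4628, 0.2124, 0.0692]
orientation: [-180.0, 0.0, -84.3]
force: [0.3, -0.9, 0.4]
opening: 0.0303
gripper_force: 30.0
```

Call:
play_rows:
  deltas:
    - [0,0,-0.006,0,0,0]
    - [0,0,-0.006,0,0,0]
    - [0,0,-0.005,0,0,0]
    - [0,0,-0.003,0,0,0]
    - [0,0,0,0,0,0]
    - [0,0,0,0,0,0]
    - [0,0,0,0,0,0]

```text
clock: 11.85
tool_pos: [0.4624, 0.2128, 0.0526]
orientation: [180.0, -0.0, -84.3]
force: [-0.0, -0.8, -0.5]
opening: 0.0303
gripper_force: 30.0
```

Down at the same height as on the other well's floor. Release, rise, check.

Call:
play_rows:
  deltas:
    - [0,0,0,0,0,0]
    - [0,0,0,0,0,0]
    - [0,0,0,0,0,0]
    - [0,0,0.03,0,0,0]
    - [0,0,0.06,0,0,0]
    - [0,0,0.06,0,0,0]
    - [0,0,0.04,0,0,0]
    - [0,0,0,0,0,0]
    - [0,0,0,0,0,0]
  gripper: 0.4

```text
clock: 12.75
tool_pos: [0.4625, 0.213, 0.2055]
orientation: [-179.9, 0.1, -84.3]
force: [-0.9, 0.2, -0.1]
opening: 0.0611
gripper_force: 0.0
```

```bash
python3 - <<'E'
from h import *
p,d=snap('wrist','w4'); o=get_obs(); print(o['tool_pos'].round(4))
W,p=cloud('w4');m=(np.hypot(W[...,0]-.4626,W[...,1]-.2127)<.04)&(W[...,2]>.04)&(W[...,2]<.09);q=W[m]
print(len(q),cv2.minEnclosingCircle(q[:,:2].astype(np.float32)),np.percentile(q[:,2],[50,95,100]))
E
```

```text
[0.462  0.2125 0.2044]
766 ((0.46250686049461365, 0.21354393661022186), 0.014984325505793095) [0.05759106 0.06047029 0.06188838]
```

View pics/w4.png

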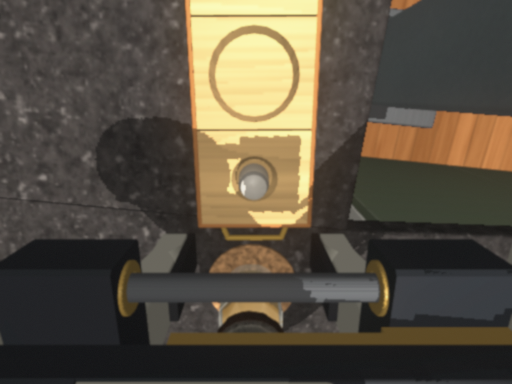

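The shaker sits in its well at (254,183), with its top at 60 mm as expected. Now the honey jar from the coaster into the empty round well at (254,73).

Call:
play_rows:
  deltas:
    - [-0.003,0.043,0,0,0,0]
    - [-0.003,0.043,0,0,0,0]
    - [-0.003,0.043,0,0,0,0]
    - [-0.003,0.0435,0,0,0,0]
    - [0,0,-0.04,0,0,0]
    - [0,0,-0.04,0,0,0]
    - [0,0,-0.035,0,0,0]
    - [0,0,-0.0225,0,0,0]
    - [0,0,0,0,0,0]
    - [0,0,0,0,0,0]
  gripper: 1

```text
clock: 13.8
tool_pos: [0.4526, 0.3503, 0.0939]
orientation: [179.9, -0.1, -84.3]
force: [0.5, 0.5, 1.2]
opening: 0.0876
gripper_force: 0.0
```

Call:
play_rows:
  deltas:
    - [0,0,0,0,0,0]
    - [0,0,0,0,0,0]
    - [0,0,0,0,0,0]
    - [0,0,0,0,0,0]
    - [0,0,0,0,0,0]
    - [0,0,0,0,0,0]
    - [0,0,0,0,0,0]
  gripper: -1

```text
clock: 14.5
tool_pos: [0.4528, 0.351, 0.0954]
orientation: [-180.0, 0.0, -84.3]
force: [-4.7, -0.1, 6.4]
opening: 0.0631
gripper_force: 30.0
```

Call:
play_rows:
  deltas:
    - [0,0,0.0125,0,0,0]
    - [0,0,0.03,0,0,0]
    - [0,0,0.05,0,0,0]
    - [0,0,0.045,0,0,0]
    - [0,0,0,0,0,0]
    - [0,0,0,0,0,0]

```text
clock: 15.1
tool_pos: [0.4526, 0.3507, 0.2052]
orientation: [-180.0, 0.1, -84.3]
force: [-0.9, -0.3, -5.5]
opening: 0.0638
gripper_force: 30.0
```

Call:
play_rows:
  deltas:
    - [0.005,-0.0589,0,0,0,0]
    - [0.005,-0.0589,0,0,0,0]
    - [0.005,-0.0589,0,0,0,0]
    - [0.005,-0.0589,0,0,0,0]
    - [0.005,-0.0589,0,0,0,0]
    - [0,0,-0.035,0,0,0]
    - [0,0,-0.035,0,0,0]
    - [0,0,-0.0175,0,0,0]
    - [0,0,0,0,0,0]
    - [0,0,0,0,0,0]

```text
clock: 16.1
tool_pos: [0.4724, 0.1148, 0.134]
orientation: [179.9, -0.1, -84.3]
force: [0.6, 0.3, -3.9]
opening: 0.0634
gripper_force: 30.0
```

Call:
play_rows:
  deltas:
    - [0,0,-0.01,0,0,0]
    - [0,0,-0.01,0,0,0]
    - [0,0,-0.008,0,0,0]
    - [0,0,-0.004,0,0,0]
    - [0,0,-0.0025,0,0,0]
    - [0,0,0,0,0,0]
    - [0,0,0,0,0,0]

```text
clock: 16.8
tool_pos: [0.4726, 0.1149, 0.1076]
orientation: [180.0, -0.0, -84.3]
force: [-4.5, -2.5, 5.0]
opening: 0.0635
gripper_force: 30.0
```

Call:
play_rows:
  deltas:
    - [0,0,0,0,0,0]
    - [0,0,0,0,0,0]
    - [0,0,0,0,0,0]
    - [0,0,0,0,0,0]
    - [0,0,0.03,0,0,0]
    - [0,0,0.05,0,0,0]
    - [0,0,0.06,0,0,0]
    - [0,0,0,0,0,0]
    - [0,0,0,0,0,0]
  gripper: 1

```text
clock: 17.7
tool_pos: [0.4734, 0.1157, 0.2204]
orientation: [-179.8, 0.1, -84.3]
force: [-0.2, 0.4, -0.9]
opening: 0.0877
gripper_force: 0.0
```

```bash
python3 - <<'E'
from h import *
p,d=snap('wrist','w5'); o=get_obs(); print(o['tool_pos'].round(4))
W,p=cloud('w5')
for n,x,y,r,a,b in [('honey',.4727,.1152,.05,.11,.13),('tin',.485,.016,.055,.135,.15),('spice',.49,-.08,.04,.115,.13)]:
  m=(np.hypot(W[...,0]-x,W[...,1]-y)<r)&(W[...,2]>a)&(W[...,2]<b);q=W[m]
  if len(q): print(n,len(q),cv2.minEnclosingCircle(q[:,:2].astype(np.float32)),np.percentile(q[:,2],[5,50,95]),cv2.minAreaRect(q[:,:2].astype(np.float32)))
E
```

```text
[0.4727 0.1152 0.219 ]
honey 4804 ((0.47161632776260376, 0.11544772237539291), 0.03208167850971222) [0.11471433 0.11623338 0.11753331] ((0.4718184769153595, 0.11527234315872192), (0.0630042552947998, 0.06287918984889984), 59.41343307495117)
tin 11317 ((0.4852534532546997, 0.01621793769299984), 0.047221019864082336) [0.14119207 0.14232761 0.14347977] ((0.48511719703674316, 0.01607610657811165), (0.07982242852449417, 0.05180411413311958), 2.2678492069244385)
```

Call:
play_rows:
  deltas:
    - [0.0043,-0.0489,0,0,0,0]
    - [0.0043,-0.0489,0,0,0,0]
    - [0.0043,-0.0489,0,0,0,0]
    - [0.0043,-0.0489,0,0,0,0]
    - [0.0043,-0.0489,0,0,0,0]
    - [0,0,-0.04,0,0,0]
    - [0,0,-0.03,0,0,0]
    - [0,0,0,0,0,0]
    - [0,0,0,0,0,0]
  gripper: 1

```text
clock: 18.65
tool_pos: [0.4896, -0.0806, 0.1625]
orientation: [179.9, -0.0, -84.3]
force: [0.2, 0.4, 0.5]
opening: 0.0873
gripper_force: 0.0
```

Call:
play_rows:
  deltas:
    - [0,0,-0.03,0,0,0]
    - [0,0,-0.03,0,0,0]
    - [0,0,-0.021,0,0,0]
    - [0,0,0,0,0,0]
    - [0,0,0,0,0,0]

```text
clock: 19.15
tool_pos: [0.4909, -0.0801, 0.0994]
orientation: [-179.9, -0.0, -84.2]
force: [0.5, -0.1, 0.3]
opening: 0.0877
gripper_force: 0.0
```

Call:
play_rows:
  deltas:
    - [0,0,0,0,0,0]
    - [0,0,0,0,0,0]
    - [0,0,0,0,0,0]
    - [0,0,0,0,0,0]
    - [0,0,0,0,0,0]
    - [0,0,0,0,0,0]
    - [0,0,0,0,0,0]
    - [0,0,0,0,0,0]
  gripper: -1

```text
clock: 19.95
tool_pos: [0.49, -0.0805, 0.0984]
orientation: [180.0, -0.0, -84.3]
force: [-1.0, -0.5, 3.0]
opening: 0.0447
gripper_force: 30.0
```

Call:
play_rows:
  deltas:
    - [0,0,0.0125,0,0,0]
    - [0,0,0.03,0,0,0]
    - [0,0,0.06,0,0,0]
    - [0,0,0.06,0,0,0]
    - [0,0,0.0275,0,0,0]
    - [0,0,0,0,0,0]
    - [0,0,0,0,0,0]

```text
clock: 20.65
tool_pos: [0.4898, -0.0803, 0.2508]
orientation: [-179.9, 0.0, -84.3]
force: [0.6, -1.0, -1.1]
opening: 0.0453
gripper_force: 30.0
```

Call:
play_rows:
  deltas:
    - [-0.0048,0.0538,0,0,0,0]
    - [-0.0048,0.0538,0,0,0,0]
    - [-0.0048,0.0538,0,0,0,0]
    - [-0.0048,0.0538,0,0,0,0]
    - [-0.0048,0.0538,0,0,0,0]
    - [-0.0048,0.0538,0,0,0,0]
    - [-0.0048,0.0538,0,0,0,0]
    - [-0.0048,0.0538,0,0,0,0]
    - [-0.0048,0.0538,0,0,0,0]
    - [-0.0048,0.0538,0,0,0,0]

```text
clock: 21.65
tool_pos: [0.4505, 0.3511, 0.2486]
orientation: [179.9, -0.1, -84.3]
force: [1.8, -0.3, -1.1]
opening: 0.0448
gripper_force: 30.0
```

Call:
play_rows:
  deltas:
    - [0,0,-0.05,0,0,0]
    - [0,0,-0.05,0,0,0]
    - [0,0,-0.05,0,0,0]
    - [0,0,-0.03,0,0,0]
    - [0,0,-0.015,0,0,0]
    - [0,0,-0.006,0,0,0]
    - [0,0,0,0,0,0]
    - [0,0,0,0,0,0]
    - [0,0,0,0,0,0]

```text
clock: 22.55
tool_pos: [0.4522, 0.3506, 0.0909]
orientation: [-179.9, 0.1, -84.3]
force: [0.1, -0.7, -1.6]
opening: 0.0449
gripper_force: 30.0
```

Call:
play_rows:
  deltas:
    - [0,0,-0.003,0,0,0]
    - [0,0,-0.0025,0,0,0]
    - [0,0,0,0,0,0]
    - [0,0,0,0,0,0]

```text
clock: 22.95
tool_pos: [0.4519, 0.3504, 0.0863]
orientation: [-179.9, 0.1, -84.3]
force: [-1.9, -0.6, 6.8]
opening: 0.0446
gripper_force: 30.0
```

Call:
play_rows:
  deltas:
    - [0,0,0,0,0,0]
    - [0,0,0,0,0,0]
    - [0,0,0,0,0,0]
    - [0,0,0,0,0,0]
    - [0,0,0.04,0,0,0]
    - [0,0,0.06,0,0,0]
    - [0,0,0.06,0,0,0]
    - [0,0,0.02,0,0,0]
    - [0,0,0,0,0,0]
  gripper: 1

```text
clock: 23.85
tool_pos: [0.4527, 0.3512, 0.2326]
orientation: [-179.8, 0.3, -84.3]
force: [0.5, 0.4, -0.7]
opening: 0.0877
gripper_force: 0.0
```

```bash
python3 - <<'E'
from h import *
p,d=snap('wrist','w6'); o=get_obs(); print(o['tool_pos'].round(4),o['orientation'])
W,p=cloud('w6')
m=(np.hypot(W[...,0]-.452,W[...,1]-.35)<.06)&(W[...,2]>.1)&(W[...,2]<.13);q=W[m]
print(len(q),cv2.minEnclosingCircle(q[:,:2].astype(np.float32)),np.percentile(q[:,2],[5,50,95]))
E
```

```text
[0.4519 0.3504 0.2304] [-1.79902343e+02  1.33123994e-01 -8.43061770e+01]
2192 ((0.45209285616874695, 0.3498220443725586), 0.022581137716770172) [0.10854525 0.11137008 0.11260199]
```

Call:
play_rows:
  deltas:
    - [0.0038,-0.038,0,0,0,0.0437]
    - [0.0038,-0.038,0,0,0,0.0437]
    - [0.0038,-0.038,0,0,0,0.0437]
    - [0.0038,-0.038,0,0,0,0.0437]
    - [0.0038,-0.038,0,0,0,0.0437]
    - [0.0038,-0.038,0,0,0,0.0437]
    - [0.0038,-0.038,0,0,0,0.0437]
    - [0.0038,-0.038,0,0,0,0.0437]
    - [0.0038,-0.038,0,0,0,0.0437]
  gripper: 0.5

```text
clock: 24.8
tool_pos: [0.4782, 0.0748, 0.2276]
orientation: [179.9, 0.1, -13.2]
force: [1.6, -0.0, -0.1]
opening: 0.0657
gripper_force: 0.0
```

Call:
play_rows:
  deltas:
    - [0.0038,-0.038,0,0,0,0.0437]
    - [0.0038,-0.038,0,0,0,0.0437]
    - [0,0,0,0,0,0]
    - [0,0,0,0,0,0]
    - [0,0,0,0,0,0]

```text
clock: 25.3
tool_pos: [0.4848, 0.0158, 0.2283]
orientation: [180.0, 0.1, 2.1]
force: [0.6, 0.1, -0.1]
opening: 0.0655
gripper_force: 0.0
```

Call:
play_rows:
  deltas:
    - [0,0,-0.05,0,0,0]
    - [0,0,-0.04,0,0,0]
    - [0,0,-0.03,0,0,0]
    - [0,0,-0.0187,0,0,0]
    - [0,0,0,0,0,0]
    - [0,0,0,0,0,0]

```text
clock: 25.9
tool_pos: [0.4852, 0.0162, 0.1183]
orientation: [180.0, 0.0, 2.3]
force: [-0.0, 0.7, -0.1]
opening: 0.0655
gripper_force: 0.0
```

Call:
play_rows:
  deltas:
    - [0,0,0,0,0,0]
    - [0,0,0,0,0,0]
    - [0,0,0,0,0,0]
    - [0,0,0,0,0,0]
    - [0,0,0,0,0,0]
    - [0,0,0,0,0,0]
  gripper: -1

```text
clock: 26.5
tool_pos: [0.4857, 0.0159, 0.119]
orientation: [-180.0, -0.1, 2.2]
force: [-1.5, 2.8, 7.3]
opening: 0.0522
gripper_force: 30.0
```

Call:
play_rows:
  deltas:
    - [0,0,0.0125,0,0,0]
    - [0,0,0.025,0,0,0]
    - [0,0,0.0125,0,0,0]
    - [0,0,0,0,0,0]
    - [0,0,0,0,0,0]

```text
clock: 27.0
tool_pos: [0.4848, 0.0155, 0.1579]
orientation: [-180.0, -0.0, 2.2]
force: [-0.4, -0.9, -1.8]
opening: 0.0524
gripper_force: 30.0
```

Call:
play_rows:
  deltas:
    - [0.0033,-0.0398,0,0,0,0.01]
    - [0.0033,-0.0398,0,0,0,0.01]
    - [0.0033,-0.0398,0,0,0,0]
    - [0,0,-0.02,0,0,0]
    - [0,0,-0.014,0,0,0]
    - [0,0,0,0,0,0]
    - [0,0,0,0,0,0]
    - [0,0,0,0,0,0]

```text
clock: 27.8
tool_pos: [0.4934, -0.0794, 0.1313]
orientation: [180.0, -0.0, 5.9]
force: [-0.9, 0.6, -2.0]
opening: 0.0522
gripper_force: 30.0
```

Call:
play_rows:
  deltas:
    - [-0.0005,0,-0.01,0,0,0]
    - [0,0,-0.008,0,0,0]
    - [0,0,-0.007,0,0,0]
    - [0,0,-0.004,0,0,0]
    - [0,0,-0.0025,0,0,0]
    - [0,0,0,0,0,0]
    - [0,0,0,0,0,0]

```text
clock: 28.5
tool_pos: [0.4926, -0.0798, 0.1071]
orientation: [180.0, -0.0, 5.9]
force: [-7.3, 4.0, 16.4]
opening: 0.0524
gripper_force: 30.0
```

Call:
play_rows:
  deltas:
    - [0,0,0.001,0,0,0]
    - [0,0,0,0,0,0]
    - [0,0,0,0,0,0]
    - [0,0,0,0,0,0]
    - [0,0,0.03,0,0,0]
    - [0,0,0.06,0,0,0]
    - [0,0,0.06,0,0,0]
    - [0,0,0.06,0,0,0]
    - [0,0,0,0,0,0]
    - [0,0,0,0,0,0]
  gripper: 0.5

```text
clock: 29.5
tool_pos: [0.493, -0.0798, 0.2756]
orientation: [-180.0, -0.2, 5.8]
force: [-0.3, 0.2, -1.4]
opening: 0.0654
gripper_force: 0.0
```

```bash
python3 - <<'E'
from h import *
p,d=snap('wrist','w7'); o=get_obs(); print(o['tool_pos'].round(4),o['orientation'])
W,p=cloud('w7')
m=(np.hypot(W[...,0]-.4928,W[...,1]+.0797)<.06)&(W[...,2]>.115)&(W[...,2]<.15);q=W[m]
if len(q): print(len(q),cv2.minAreaRect(q[:,:2].astype(np.float32)),np.percentile(q[:,2],[5,50,95]))
E
```

```text
[ 0.4923 -0.0799  0.2742] [-1.79971074e+02  7.96808522e-04  5.80850288e+00]
4797 ((0.4917675256729126, -0.07940010726451874), (0.0794515535235405, 0.0516798309981823), 5.930408000946045) [0.1289309  0.13027147 0.13140915]
```

View pics/w7.png

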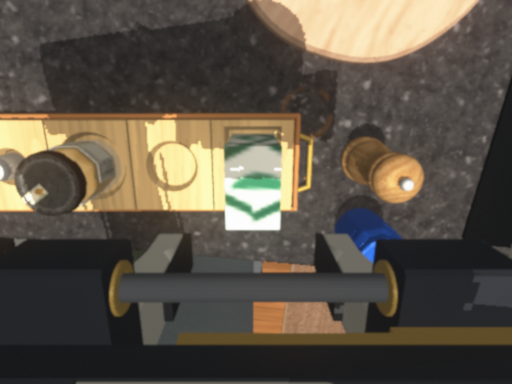

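The tin stands in its oblong well at (253,180), with its top at 130 mm. Now the spice jar from the coaster into the empty well at (172,165).

Call:
play_rows:
  deltas:
    - [-0.0042,0.0448,0,0,0,-0.0417]
    - [-0.0042,0.0448,0,0,0,-0.0417]
    - [-0.0042,0.0448,0,0,0,-0.0417]
    - [-0.0042,0.0448,0,0,0,-0.0417]
    - [-0.0042,0.0448,0,0,0,-0.0417]
    - [-0.0042,0.0448,0,0,0,-0.0417]
    - [-0.0042,0.0448,0,0,0,-0.0417]
    - [-0.0042,0.0448,0,0,0,-0.0417]
    - [-0.0042,0.0448,0,0,0,-0.0417]
    - [-0.0042,0.0448,0,0,0,-0.0417]
  gripper: 1

```text
clock: 30.55
tool_pos: [0.4581, 0.2794, 0.2726]
orientation: [179.8, -0.1, -69.5]
force: [1.6, -0.3, 0.2]
opening: 0.0876
gripper_force: 0.0
```

Call:
play_rows:
  deltas:
    - [-0.0042,0.0448,0,0,0,-0.0417]
    - [-0.0042,0.0448,0,0,0,-0.0417]
    - [0,0,-0.05,0,0,0]
    - [0,0,-0.05,0,0,0]
    - [0,0,0,0,0,0]
    - [0,0,0,0,0,0]
    - [0,0,0,0,0,0]

```text
clock: 31.25
tool_pos: [0.4532, 0.3506, 0.1962]
orientation: [-179.9, 0.1, -84.2]
force: [0.8, 0.2, 0.0]
opening: 0.0877
gripper_force: 0.0
```

Call:
play_rows:
  deltas:
    - [0,0,-0.04,0,0,0]
    - [0,0,-0.04,0,0,0]
    - [0,0,-0.035,0,0,0]
    - [0,0,-0.02,0,0,0]
    - [0,0,0,0,0,0]
    - [0,0,0,0,0,0]

```text
clock: 31.85
tool_pos: [0.4532, 0.3509, 0.0883]
orientation: [-179.9, 0.1, -84.2]
force: [-0.8, -0.6, 1.1]
opening: 0.0876
gripper_force: 0.0
```

Call:
play_rows:
  deltas:
    - [0,0,0,0,0,0]
    - [0,0,0,0,0,0]
    - [0,0,0,0,0,0]
    - [0,0,0,0,0,0]
    - [0,0,0,0,0,0]
    - [0,0,0,0,0,0]
    - [0,0,0,0,0,0]
    - [0,0,0,0,0,0]
  gripper: -1

```text
clock: 32.65
tool_pos: [0.4522, 0.3501, 0.0866]
orientation: [180.0, -0.0, -84.2]
force: [-2.3, 0.0, 0.9]
opening: 0.0448
gripper_force: 30.0
```

Call:
play_rows:
  deltas:
    - [0,0,0.0125,0,0,0]
    - [0,0,0.04,0,0,0]
    - [0,0,0.06,0,0,0]
    - [0,0,0.06,0,0,0]
    - [0,0,0.0275,0,0,0]
    - [0,0,0,0,0,0]
    - [0,0,0,0,0,0]

```text
clock: 33.35
tool_pos: [0.4521, 0.35, 0.2471]
orientation: [-180.0, 0.1, -84.3]
force: [-0.3, -0.1, -2.8]
opening: 0.0449
gripper_force: 30.0
```

Call:
play_rows:
  deltas:
    - [0.0048,-0.0519,0,0,0,0]
    - [0.0048,-0.0519,0,0,0,0]
    - [0.0048,-0.0519,0,0,0,0]
    - [0.0048,-0.0519,0,0,0,0]
    - [0.0048,-0.0519,0,0,0,0]
    - [0.0048,-0.0519,0,0,0,0]
    - [0.0048,-0.0519,0,0,0,0]
    - [0.0048,-0.0519,0,0,0,0]

```text
clock: 34.15
tool_pos: [0.482, 0.0161, 0.2452]
orientation: [179.9, -0.0, -84.2]
force: [0.7, -0.1, -0.8]
opening: 0.0446
gripper_force: 30.0
```

Call:
play_rows:
  deltas:
    - [0,0,-0.04,0,0,0]
    - [0,0,-0.05,0,0,0]
    - [0,0,-0.04,0,0,0]
    - [0,0,-0.025,0,0,0]
    - [0,0,0,0,0,0]
    - [0,0,0,0,0,0]
    - [0,0,0,0,0,0]

```text
clock: 34.85
tool_pos: [0.4836, 0.0182, 0.1234]
orientation: [-179.9, 0.0, -84.2]
force: [0.5, -0.1, -0.8]
opening: 0.0448
gripper_force: 30.0
```

Call:
play_rows:
  deltas:
    - [-0.0005,0,-0.01,0,0,0]
    - [0,0,-0.009,0,0,0]
    - [0,0,-0.006,0,0,0]
    - [0,0,-0.004,0,0,0]
    - [0,0,-0.0015,0,0,0]
    - [0,0,0,0,0,0]
    - [0,0,0,0,0,0]

```text
clock: 35.55
tool_pos: [0.4824, 0.0178, 0.0985]
orientation: [180.0, -0.0, -84.2]
force: [-2.7, 0.5, 5.3]
opening: 0.0447
gripper_force: 30.0
```

Call:
play_rows:
  deltas:
    - [0,0,0,0,0,0]
    - [0,0,0,0,0,0]
    - [0,0,0,0,0,0]
    - [0,0,0,0,0,0]
    - [0,0,0.03,0,0,0]
    - [0,0,0.06,0,0,0]
    - [0,0,0.06,0,0,0]
    - [0,0,0.06,0,0,0]
    - [0,0,0.06,0,0,0]
    - [0,0,0.06,0,0,0]
  gripper: 1

```text
clock: 36.55
tool_pos: [0.4821, 0.0177, 0.3644]
orientation: [-180.0, 0.0, -84.2]
force: [1.5, -0.2, -0.2]
opening: 0.0878
gripper_force: 0.0
```

Call:
play_rows:
  deltas:
    - [0,0.06,0.03,0,0,0]
    - [0,0.06,0.04,0,0,0]
    - [0,0.03,0.03,0,0,0]
    - [0,0,0,0,0,0]
    - [0,0,0,0,0,0]
    - [0,0,0,0,0,0]

```text
clock: 37.15
tool_pos: [0.4822, 0.1278, 0.4352]
orientation: [179.9, -0.0, -84.3]
force: [-0.2, 0.3, 1.0]
opening: 0.0874
gripper_force: 0.0
```

```bash
python3 - <<'E'
from h import *
p,d=snap('wrist','w8'); o=get_obs(); print(o['tool_pos'].round(4),o['force'])
W,p=cloud('w8')
for n,x,y,r,a,b in [('shaker',.4626,.2127,.03,.045,.07),('honey',.4727,.1152,.05,.11,.13),('tin',.4928,-.0797,.06,.125,.15),('spice',.4827,.0178,.045,.11,.14)]:
  m=(np.hypot(W[...,0]-x,W[...,1]-y)<r)&(W[...,2]>a)&(W[...,2]<b);q=W[m]
  if len(q): c=cv2.minEnclosingCircle(q[:,:2].astype(np.float32)); print(n,len(q),c,np.subtract(c[0],(x,y)).round(4),np.percentile(q[:,2],[5,50,95]))
E
```

```text
[0.4823 0.1275 0.4352] [ 0.18678869 -0.63563738 -0.31508042]
shaker 202 ((0.46293023228645325, 0.2127477377653122), 0.013712415471673012) [0.0003 0.    ] [0.04875354 0.05764899 0.06060876]
honey 1569 ((0.47194382548332214, 0.11561057716608047), 0.0322587788105011) [-0.0008  0.0004] [0.11429596 0.11619334 0.11780307]
tin 713 ((0.4896692931652069, -0.058758169412612915), 0.03961702436208725) [-0.0031  0.0209] [0.12727049 0.13025169 0.13181397]
spice 970 ((0.48272904753685, 0.018031777814030647), 0.0225443784147501) [0.     0.0002] [0.1215609  0.12342969 0.12496699]
```

View pics/w8.png

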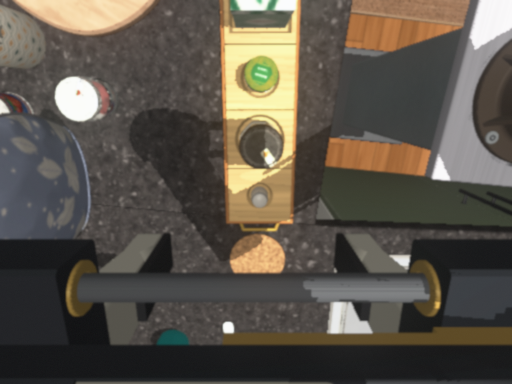

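All four are seated within about 1 mm of their centres (spice jar (261,73), honey jar (261,147), shaker (259,196); the tin is cut off by the picture edge, but measured fine before). Handing in.

```bash
python3 -c "
from plant import *
print(close_job())"
```

```text
the job is handed in; nothing more can be done
None
```

The honey jar, tea tin, spice jar and salt shaker are each down in their own wells, within about 1 mm of centre, and the pepper mill was not touched; I handed the job in at about 37 s, with no verdict returned.

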